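# Pin back the sprung brake bracket of a label unwinder

## Robot

A 7-joint arm with a two-finger parallel gripper is mounted at the origin on the work surface; the furniture and walls round the work are solid. World frame = base frame: x ahead of the robot, y to its left, z up, the work surface at z = 0. Lengths are in m, angles in rad, forces in N, time in s.
With the tool pointing down it reaches from about 0.4 to 0.85 m from the base axis. Payload 10.4 kg.
Tool frame: the origin (TCP) lies midway between the tips of the shut fingers; the grasp point (between the pads) lies 19 mm behind it; z points along the fingers, y is the line along which they close (so a half turn about z gives the same grasp; the last joint's range is limited). The gripper opens to 87 mm and grips with 3 to 60 N. Pads are 19 mm wide; open, the fingers measure 117 mm over their backs; the gripper's body (75 mm by 190 mm) begins 51 mm behind the grasp point.
Start: joints at [-1.188, 0.332, -0.065, 1.46, 0.022, 1.35, -0.088], TCP at [0.247, 0.574, 0.223] pointing down, gripper open.
Joint ranges: [-2.6, 2.6], [-0.5, 2.12], [-1.47, 1.34], [0.16, 2.42], [-1.27, 4.41], [0.06, 2.06], [-2.6, 2.6]. Speed limits (rad/s): [2.22, 2.22, 2.79, 2.79, 3.14, 3.14, 3.14].

## Interface

Orientations are given as a unit quaternion [x, y, z, w].
In Python, from bench import r gives the robot as it stands.
- The arm moves only by the tool carry_out, never from a script. Its argument "steps" is a list that holds one entry, the list of rows, each a list of 6 numbers: the shift along the tool's x, y, z in cm, then the turn, a rotation vector about the tool's x, y, z in rad. In form: [[[dx, dy, dz, wx, wy, wz], ...]]. A call has 1 to 20 rows; each row is the pose to reach, as a shift and turn from the pose commanded when the call began, along the tool's axes at that moment; what a row does not reach only later rows make up. A row lasts 1/12 s, in which the tool goes at most 41.7 mm and 7.16 degrees, less where a joint would pass 70% of its speed; a pose out of reach is approached as far as the arm can. A call with a gripper value outside its range is refused whole. "hand" is the closure, from -1 (fully open) to 1 (shut), set as the call begins (left out, the last holds). The fingers move at their own pace and stop on an object; "squeeze" is the grip in N (left out, the last holds). Time passes only in rows, so rows that repeat a pose let the fingers close. It gives the time, the measured TCP pose, the force, the opening and the grip force at its end, in the units of the state.
- r.read_state(): the state, without advancing time (a new reading comes with each control period).
- r.camera(name): name is "side" or "top"; returns the picture (384x512x3 uint8, red, green, blue); there is no depth.
- r.camera_params(name): a dict with "fx", "fy", "cx", "cy" (pixels), "D" ([k1, k2, p1, p2, k3] as OpenCV has them; the pictures are not rectified), "view" (4x4, takes a point from world to camera coordinates). Camera axes: x right, y up, looking along -z (the intrinsics and any distortion apply to the point x, -y, -z); pixel columns grow to the right and rows downward; lengths in m; the calibration is good to about 2 mm. A picture is of the moment at which its call begins. camera_params takes no time and is no camera call.
- r.close_job(): hands the job in; it is judged then, once.
The state is a dict: "time": time; "joint_positions": joint angles; "joint_vel": joint speeds; "joint_torque": joint torques, N m; "ee_pos": TCP position; "eef_rot": TCP orientation; "ft_force": force on the tool from outside, world axes, zero at the start; "torque": the same for the moment, N m; "width": finger opening in m; "grip_force": force on a finger pad.
Only numpy, scipy, OpenCV 4.12 (cv2) and the standard library are available. Lean on these libraries where they do the work, as an engineer would, in place of code of your own. Each camera call takes 0.05 s, during which the arm holds its last target. There are 200 camera calls.

## Task

The label roll has to be changed. Take the locking pin out of its stand, swing the sprung brake bracket on the sloping deck well away from the label roll, past the hole in the deck, and push the pin fully home in that hole so that the bracket rests against the pin and cannot spring back onto the roll. Let go of the pin and leave the beaker, the timer and the bottle where they are.

Things in the scene. Friction and masses are not known exactly. Their poses are not given: they have to be found in the camera images.
- unwinder: Fixed label unwinder: white wedge housing, footprint 182 x 194 mm, topped by an aluminium deck 210 mm long (up the slope) x 200 mm wide that rises at 25 degrees away from the robot; top surface 58 mm high at the front edge, 146 mm at the rear. Origin at the centre of its underside, z up, x the horizontal direction in which the deck rises, y left (seen from the robot).
- lock_pin: Loose pin, 116 mm long, 0.08 to 0.17 kg. Origin at the tip, z towards the head. Round steel shank 14 mm dia., 66 mm long with 6 mm taper at the tip; collar 30 mm dia. from 66 to 71 mm; square dark grey grip head 26 x 26 mm from 71 to 116 mm, sides along x and y. Starts upright in pin_stand, collar on the stand's top, tip 4 mm above the worktop.
- pin_stand: Fixed upright dark grey block 42 x 42 mm, 70 mm high, on a 62 x 62 x 8 mm foot, with a 16.5 mm hole in its top that holds the locking pin. Origin at the centre of the underside, z up.
- lock_hole (a point): Centre of the mouth of the hole in the deck, on the deck's top surface. Blind round hole, 17 mm diameter, 3 mm chamfer, 36 mm deep, square to the deck. Axes of the deck: x up the slope, y left, z out of the deck (25 degrees from vertical, leaning towards the robot). With the pin's tip on the bottom, its collar's underside is 30 mm above the deck.
- pivot (a point): Where the bracket's pivot axis meets the deck's top, near its lower edge; axes as lock_hole. The hole is 105 mm up the slope and 50 mm to the right of it. The pivot post reaches 42 mm out of the deck. The label roll (59 mm diameter, 34 mm tall, spindle 42 mm) is fixed on the deck, centred 50 mm up the slope and 42 mm left of the pivot.
- bracket_end (a point): Middle of the bracket's free end, 137 mm from the pivot axis, 17 mm above the deck. The bracket is a flat steel arm 22 mm wide, underside 8 mm above the deck; its left edge stands up to 26 mm above the deck and is the edge to push, 11 mm left of the centre line. Pushed there by the pin's shank until the pin is over the hole, it stands at about 0.6 rad.
- bracket (a joint): Angle of the brake bracket about the pivot (axis square to the deck), rad. 0 = at rest by the roll, pointing straight up the slope; grows as the free end swings right, away from the roll; stop at 0.9. A spring drives it back to 0 whenever it is let go: the push needed 115 mm from the pivot is 3 N at 0 and 7 N at 0.6. The pin itself can do the pushing on its way to the hole.
- beaker: Bystander: open beaker, 58 mm diameter, 62 mm tall, loose, standing in front of the unwinder to the left. Origin at the centre of its underside.
- diluent_bottle: Bystander: white bottle with a cap, 55 mm diameter, 104 mm tall, standing loose behind the pin stand, to the right of the unwinder. Origin at the centre of its underside.
- timer: Bystander: white bench timer 66 x 62 x 20 mm, loose, lying flat in front of the unwinder, to the right. Origin at the centre of its underside.
There are look-alikes about, which are no part of the job. There is more than one size of the lock_pin; the one meant has the size given above.

How it is judged:
By the outcome, as a careful person would: the job done as asked, in the order asked, and still so for the second after the job is handed in, with the robot touching nothing.
It also fails if it takes over 40 s, if anything falls off the work surface, if the arm or the gripper's body presses on something with over 40 N, if the wrist force passes 120 N, or if a joint passes its speed limit or range.

## Working session

There is one attempt and no reset: what is moved stays moved. The work goes in short steps, Python scripts to look and compute and a tool call to move; the robot and the scene stay as the last step left them, time stands still between calls to the robot, and variables do not carry over. Pictures are saved under pics/ and viewed, at most 10 in all, crops included, and the job is handed in when it is done.

Besides the shell and the picture viewer there is one more tool, called after "Request:" in YAML: its name, and indented under it one key for each argument. carry_out: Moves the arm, as the interface text tells. Its arguments: {"type":"object","properties":{"steps":{"type":"array","items":{"type":"array","items":{"type":"array","items":{"type":"number"}}}},"hand":{"type":"number"},"squeeze":{"type":"number"}},"required":["steps"]}

```bash
mkdir -p pics; ls; python3 - <<'E'
from bench import r
import cv2,numpy as np
for n in("side","top"):
    im=r.camera(n); cv2.imwrite(f"pics/{n}0.png",cv2.resize(im[:,:,::-1],(800,600),interpolation=cv2.INTER_CUBIC))
    p=r.camera_params(n); print(n,{k:np.round(v,4).tolist() for k,v in p.items()})
s=r.read_state();print({k:np.round(v,3).tolist() for k,v in s.items()})
E
```

```text
pics
side {'fx': 463.8316, 'fy': 463.8316, 'cx': 260.1106, 'cy': 195.2278, 'D': [0.0408, 0.0, 0.0, 0.0, 0.0], 'view': [[0.9905, -0.1361, 0.0191, -0.4764], [0.0345, 0.381, 0.9239, -0.0628], [-0.1331, -0.9145, 0.3821, -1.0855], [0.0, 0.0, 0.0, 1.0]]}
top {'fx': 486.674, 'fy': 486.674, 'cx': 262.584, 'cy': 186.5933, 'D': [-0.1346, 0.0, 0.0, 0.0, 0.0], 'view': [[0.0262, -0.9993, 0.0266, -0.1614], [0.9963, 0.0282, 0.081, -0.4412], [-0.0817, 0.0243, 0.9964, -1.1933], [0.0, 0.0, 0.0, 1.0]]}
{'time': 0.1, 'joint_positions': [-1.188, 0.333, -0.065, 1.461, 0.022, 1.35, -0.088], 'joint_vel': [0.001, -0.003, -0.001, -0.003, 0.0, 0.0, -0.0], 'joint_torque': [0.001, -62.455, 0.025, -39.071, -0.061, 0.037, 0.0], 'ee_pos': [0.247, 0.574, 0.222], 'eef_rot': [0.201, 0.979, -0.001, -0.0], 'ft_force': [-0.521, 0.268, 0.669], 'torque': [-0.009, -0.003, 0.021], 'grip_force': 0.0, 'width': 0.087}
```

View pics/side0.png

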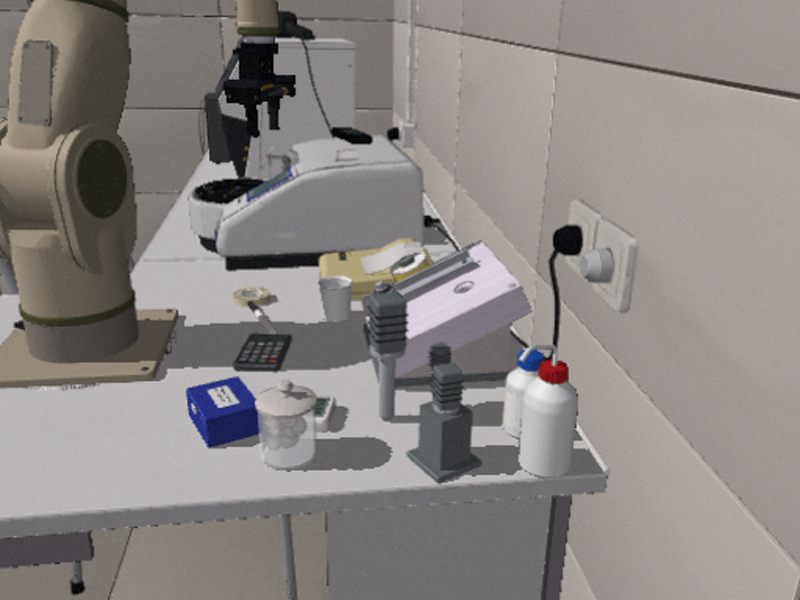

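View pics/top0.png

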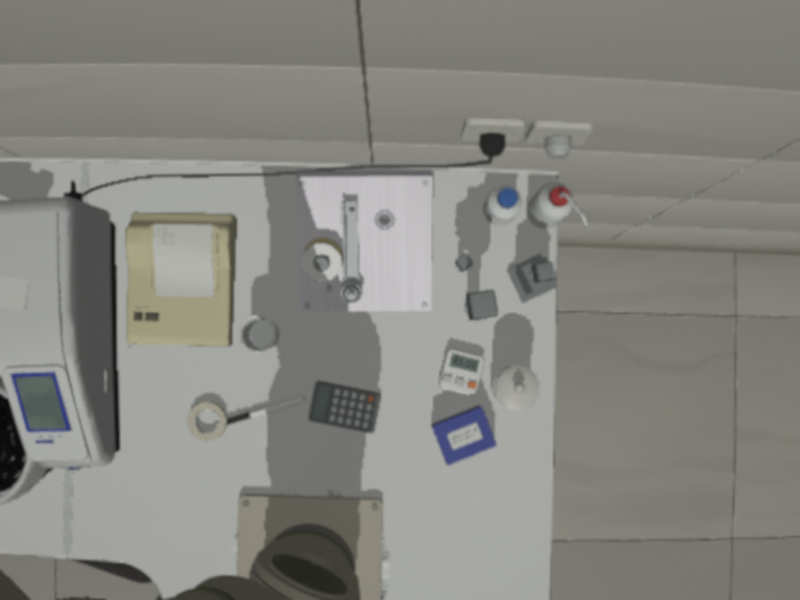

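The two views show three pin-like things. Pixels are in the 800x600 pictures:
- **In the foot block:** side (447,385), top (540,272). By the description, this is the one.
- **Big dark one standing free:** side (385,310), top (482,304).
- **Small one behind:** side (440,355), top (464,261).

The bracket's pivot is at top (350,290), and the hole at top (385,219) and side (464,287). I'll check the choice in an enlarged crop.

```bash
cat > h.py <<'E'
import numpy as np,cv2
from bench import r
def K(n):
    p=r.camera_params(n);return np.array([[p["fx"],0,p["cx"]],[0,p["fy"],p["cy"]],[0,0,1]]),np.array(p["D"],float),np.diag([1,-1,-1,1.])@np.array(p["view"])
def proj(n,P):
    k,d,T=K(n);P=np.atleast_2d(np.array(P,float));return cv2.projectPoints(P,cv2.Rodrigues(T[:3,:3])[0],T[:3,3],k,d)[0][:,0]
def ray(n,uv):
    k,d,T=K(n);q=cv2.undistortPoints(np.array([[uv]],float),k,d)[0,0];v=T[:3,:3].T@np.r_[q,1];return -T[:3,:3].T@T[:3,3],v/np.linalg.norm(v)
def atz(n,uv,z):
    c,v=ray(n,uv);return c+v*(z-c[2])/v[2]
def tri(a,b):
    (c,v),(d,w)=ray("side",a),ray("top",b);s=np.linalg.lstsq(np.c_[v,-w],d-c,rcond=None)[0];p,q=c+v*s[0],d+w*s[1];return (p+q)/2,np.linalg.norm(p-q)
E
python3 - <<'E'
import cv2,numpy as np
from h import *
S=r.camera("side")[:,:,::-1];T=r.camera("top")[:,:,::-1]
cv2.imwrite("pics/s1.png",cv2.resize(S[150:310,220:390],(0,0),fx=3.5,fy=3.5,interpolation=cv2.INTER_CUBIC))
cv2.imwrite("pics/t1.png",cv2.resize(T[105:215,180:370],(0,0),fx=4,fy=4,interpolation=cv2.INTER_CUBIC))
E
```

```text
(no output)
```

View pics/s1.png

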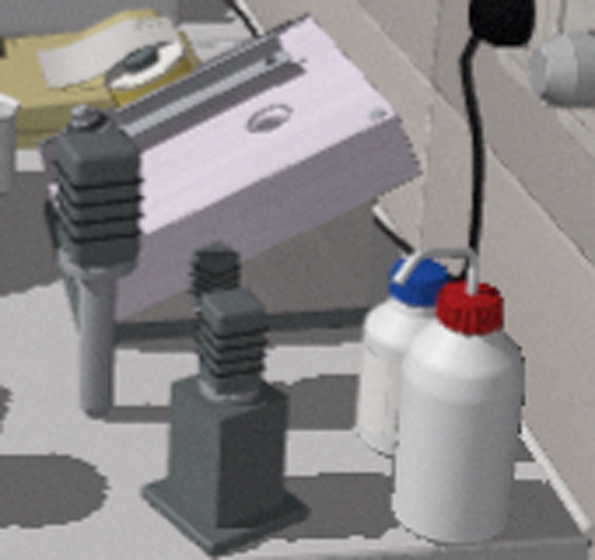

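View pics/t1.png

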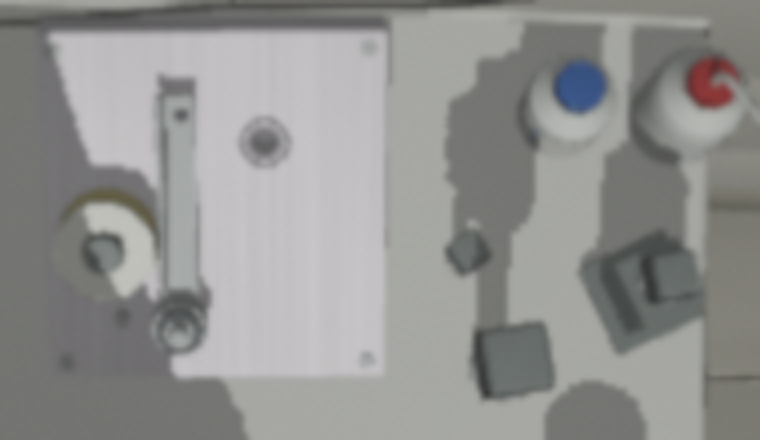

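The pin in the foot block has the right head-to-block size ratio: in the side crop the head is about 65 px and the block about 117 px. It's also the only one sitting in a stand; the free-standing ones are clearly larger and smaller. Now measuring.

```bash
python3 - <<'E'
from h import *
np.set_printoptions(precision=4,suppress=True)
s=lambda x,y:((x+.5)/3.5-.5+220,(y+.5)/3.5-.5+150)
t=lambda x,y:((x+.5)/4-.5+180,(y+.5)/4-.5+105)
print("pin",tri(s(235,305),t(672,274)),atz("top",t(672,274),.12),atz("side",s(235,305),.12))
print("hole",tri(s(269,119),t(264,142)))
print("big",tri(s(97,140),t(517,358)),"small",tri(s(215,252),t(468,250)))
print("blue cap",tri(s(421,264),t(581,85)))
print("post",atz("top",t(178,328),.115))
for c in [(387,28),(45,28),(386,376)]: print("deck",atz("top",t(*c),.146 if c[1]<100 else .058))
print("stand foot",[atz("top",t(*c),.008)[:2] for c in [(580,265),(662,230),(620,352)]])
S=r.camera("side")[:,:,::-1];T=r.camera("top")[:,:,::-1]
a=cv2.resize(S[225:270,265:310],(400,400),interpolation=cv2.INTER_CUBIC);b=cv2.resize(T[155:195,325:365],(400,400),interpolation=cv2.INTER_CUBIC)
g=lambda x:cv2.convertScaleAbs(x,alpha=1.8)
cv2.imwrite("pics/z1.png",g(np.hstack([a,b])))
E
```

```text
pin (array([ 0.476 , -0.3439,  0.1152]), np.float64(0.002760029968526066)) [ 0.4741 -0.3427  0.12  ] [ 0.4755 -0.3527  0.12  ]
hole (array([ 0.5444, -0.105 ,  0.1183]), np.float64(0.0008790108608569202))
big (array([ 0.4199, -0.248 ,  0.1656]), np.float64(0.0003108384686110005)) small (array([ 0.489 , -0.2272,  0.0873]), np.float64(0.0011089924069784401))
blue cap (array([ 0.587 , -0.2905,  0.1061]), np.float64(0.0016195141041412617))
post [ 0.4351 -0.0587  0.115 ]
deck [ 0.6068 -0.1731  0.146 ]
deck [0.601  0.0208 0.146 ]
deck [ 0.4142 -0.1818  0.058 ]
stand foot [array([ 0.4909, -0.3061]), array([ 0.515 , -0.3585]), array([ 0.4363, -0.3325])]
```

View pics/z1.png

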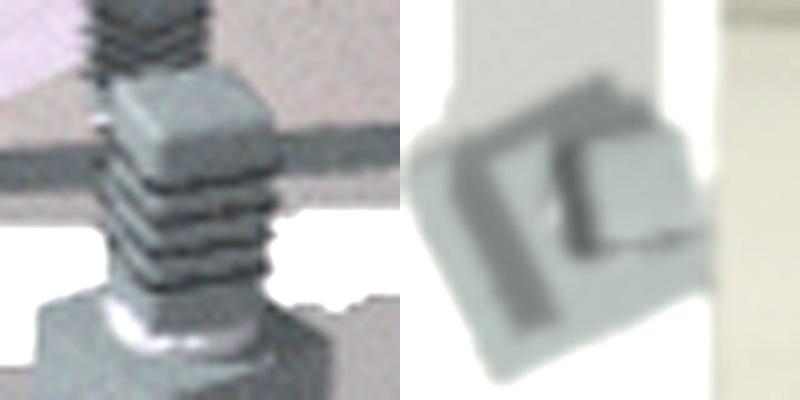

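The zoom shows the head's top face with corners at about (115,85), (205,70), (270,125) and (165,150) in the left (side) half. In the right (top) half they're at about (585,140), (682,127), (700,225) and (600,245). I'll fit position and yaw to these.

```bash
python3 - <<'E'
from h import *
from scipy.optimize import least_squares
from scipy.spatial.transform import Rotation as R
np.set_printoptions(precision=4,suppress=True)
zs=lambda x,y:((x+.5)*45/400-.5+265,(y+.5)*45/400-.5+225)
zt=lambda x,y:((x-400+.5)/10-.5+325,(y+.5)/10-.5+155)
side=np.array([zs(*c) for c in [(205,70),(270,125),(165,150),(115,85)]])
top=np.array([zt(*c) for c in [(585,140),(682,127),(700,225),(600,245)]]) # +x+y, +x-y, -x-y, -x+y
q=.013*np.array([[1,1,0],[1,-1,0],[-1,-1,0],[-1,1,0]])
def pts(p): return R.from_euler('z',p[2]).apply(q)+[p[0],p[1],.12]
def orders():
    for k in range(4):
        side2=np.roll(side,k,0)
        f=lambda p:np.r_[(proj("top",pts(p))-top).ravel(),(proj("side",pts(p))-side2).ravel()]
        o=least_squares(f,[.475,-.345,.15]);yield o.cost,k,o.x
        ft=lambda p:(proj("top",pts(p))-top).ravel(); ot=least_squares(ft,[.475,-.345,.15])
    print("toponly",ot.x,ot.cost)
for o in sorted(orders(),key=lambda o:o[0])[:2]: print(o)
ft=lambda p:proj("side",pts(p))
# tool frame deltas
st=r.read_state(); Q=R.from_quat(st["eef_rot"]);print(Q.as_matrix(),st["ee_pos"])
E
```

```text
toponly [ 0.4745 -0.3453  0.1841] 1.075921680204365
(np.float64(10.924079675445899), 0, array([ 0.4747, -0.3472,  0.2547]))
(np.float64(126.11963963546391), 3, array([ 0.4746, -0.3471, -0.5726]))
[[-0.9188  0.3947 -0.0001]
 [ 0.3947  0.9188 -0.0004]
 [-0.0001 -0.0004 -1.    ]] [0.2467 0.5741 0.2223]
```

```bash
cat >> h.py <<'E'
from scipy.spatial.transform import Rotation as R
np.set_printoptions(precision=4,suppress=True)
def tool(zdir,yaw):  # y direction at yaw (deg), made square to zdir
    z=np.array(zdir,float)/np.linalg.norm(zdir);a=np.deg2rad(yaw);y=np.array([np.cos(a),np.sin(a),0]);y-=z*(y@z);y/=np.linalg.norm(y)
    return np.c_[np.cross(y,z),y,z]
def row(pos,M,base=None):
    s=r.read_state();p0,R0=(s["ee_pos"],R.from_quat(s["eef_rot"])) if base is None else base
    return np.round(np.r_[R0.inv().apply(np.array(pos)-p0)*100,(R0.inv()*R.from_matrix(M)).as_rotvec()],3)
DOWN=(0,0,-1)
E
python3 - <<'E'
from h import *
M=tool(DOWN,11.5)
for p in [(.53,.15,.27),(.4747,-.346,.24)]: print(row(p,M))
E
```

```text
[-42.773 -27.788  -4.757  -0.      0.      0.964]
[-57.271 -75.542  -1.735  -0.      0.      0.964]
```

Request:
carry_out:
  steps:
    - [[-42.8, -27.8, -4.8, 0, 0, 0.5], [-42.8, -27.8, -4.8, 0, 0, 0.5], [-42.8, -27.8, -4.8, 0, 0, 0.96], [-42.8, -27.8, -4.8, 0, 0, 0.96], [-42.8, -27.8, -4.8, 0, 0, 0.96], [-42.8, -27.8, -4.8, 0, 0, 0.96], [-42.8, -27.8, -4.8, 0, 0, 0.96], [-42.8, -27.8, -4.8, 0, 0, 0.96], [-42.8, -27.8, -4.8, 0, 0, 0.96], [-42.8, -27.8, -4.8, 0, 0, 0.96], [-42.8, -27.8, -4.8, 0, 0, 0.96], [-42.8, -27.8, -4.8, 0, 0, 0.96], [-42.8, -27.8, -4.8, 0, 0, 0.96], [-57.3, -75.5, -1.7, 0, 0, 0.96], [-57.3, -75.5, -1.7, 0, 0, 0.96], [-57.3, -75.5, -1.7, 0, 0, 0.96], [-57.3, -75.5, -1.7, 0, 0, 0.96], [-57.3, -75.5, -1.7, 0, 0, 0.96], [-57.3, -75.5, -1.7, 0, 0, 0.96], [-57.3, -75.5, -1.7, 0, 0, 0.96]]
  hand: -1

```text
time: 1.97
ee_pos: [0.4974, -0.1413, 0.2526]
eef_rot: [0.631, 0.776, 0.0, 0.0]
ft_force: [1.6, 0.5, 0.7]
width: 0.087
grip_force: 0.0
```

```bash
python3 - <<'E'
from h import *
M=tool(DOWN,11.5);s=r.read_state();print(s["ee_pos"],s["joint_positions"],s["ft_force"])
for p in [(.4747,-.346,.2),(.4747,-.346,.15)]: print(row(p,M))
E
```

```text
[ 0.4974 -0.1413  0.2526] [-0.3944  0.0664  0.6179  1.727  -0.04    1.3599  0.436 ] [1.5804 0.506  0.7386]
[-19.576  -6.397   5.247   0.001  -0.      0.004]
[-19.577  -6.401  10.247   0.001  -0.      0.004]
```

Request:
carry_out:
  steps:
    - [[-19.6, -6.4, 3.2, 0, 0, 0], [-19.6, -6.4, 5.2, 0, 0, 0], [-19.6, -6.4, 5.2, 0, 0, 0], [-19.6, -6.4, 5.2, 0, 0, 0], [-19.6, -6.4, 5.2, 0, 0, 0], [-19.6, -6.4, 5.2, 0, 0, 0], [-19.6, -6.4, 5.2, 0, 0, 0], [-19.6, -6.4, 5.2, 0, 0, 0]]

```text
time: 2.63
ee_pos: [0.4754, -0.344, 0.2003]
eef_rot: [0.631, 0.776, 0.0, -0.0]
ft_force: [0.5, 0.1, -0.2]
width: 0.0868
grip_force: 0.0
```

```bash
python3 - <<'E'
from h import *
S=r.camera("side")[:,:,::-1];T=r.camera("top")[:,:,::-1]
M=tool(DOWN,11.5);s=r.read_state();print(s["ee_pos"],s["joint_positions"])
for p in [(.4747,-.346,.13),(.4747,-.346,.086)]: print(row(p,M))
a=cv2.resize(S[140:290,220:370],(400,400),interpolation=cv2.INTER_CUBIC);b=cv2.resize(T[105:205,290:390],(400,400),interpolation=cv2.INTER_CUBIC)
cv2.imwrite("pics/g1.png",np.hstack([a,b]))
E
```

```text
[ 0.4763 -0.3427  0.2007] [-0.0701  0.3121  0.7583  1.6319 -0.223   1.2863  0.9345]
[-0.296 -0.235  7.073  0.001 -0.001  0.007]
[-0.299 -0.24  11.473  0.001 -0.001  0.007]
```

View pics/g1.png

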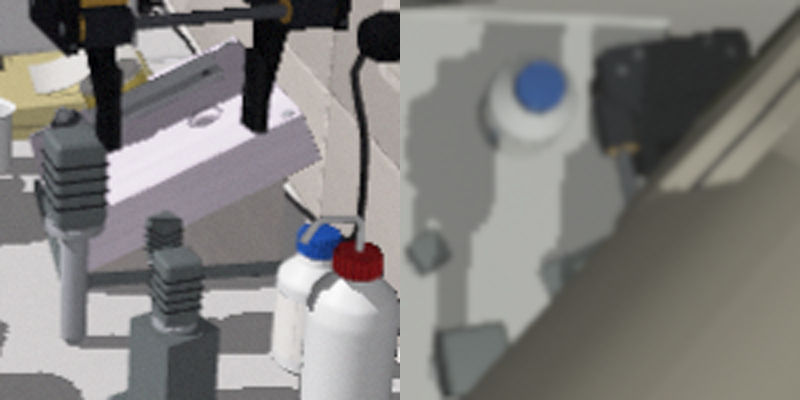

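The fingers straddle the pin along x: their tips are at px 110 and 258 in the left half, with the pin at 179. The big pin is clear. I'll lower partway and check the offset.

Request:
carry_out:
  steps:
    - [[-0.2, -0.2, 4.0, 0, 0, 0], [-0.2, -0.2, 7.0, 0, 0, 0], [-0.2, -0.2, 7.0, 0, 0, 0], [-0.2, -0.2, 7.0, 0, 0, 0], [-0.2, -0.2, 7.0, 0, 0, 0]]

```text
time: 3.15
ee_pos: [0.475, -0.3464, 0.1325]
eef_rot: [0.631, 0.776, 0.0, 0.001]
ft_force: [0.1, -0.4, 0.8]
width: 0.0869
grip_force: 0.0
```

```bash
python3 - <<'E'
from h import *
M=tool(DOWN,11.5);s=r.read_state();print(s["ee_pos"],s["ft_force"])
print(row((.4747,-.346,.086),M))
s1=lambda x,y:((x+.5)/3.5-.5+220,(y+.5)/3.5-.5+150)
t1=lambda x,y:((x+.5)/4-.5+180,(y+.5)/4-.5+105)
print(tri(s1(472,252),t1(720,72)),tri(s1(470,293),t1(712,83)))
E
```

```text
[ 0.475  -0.3464  0.1325] [ 0.0781 -0.3662  0.8045]
[ 0.054 -0.026  4.646  0.002  0.001  0.006]
(array([ 0.5873, -0.3637,  0.1485]), np.float64(0.0007155245464171479)) (array([ 0.5868, -0.3643,  0.1267]), np.float64(0.0020428467785177677))
```

Request:
carry_out:
  steps:
    - [[0, 0, 2.5, 0, 0, 0], [0, 0, 4.6, 0, 0, 0], [0, 0, 4.6, 0, 0, 0], [0, 0, 4.6, 0, 0, 0]]

```text
time: 3.48
ee_pos: [0.4744, -0.3468, 0.0859]
eef_rot: [0.631, 0.776, 0.0, 0.0]
ft_force: [0.7, -1.4, 0.4]
width: 0.0871
grip_force: 0.0
```

Request:
carry_out:
  steps:
    - [[0, 0, 0, 0, 0, 0], [0, 0, 0, 0, 0, 0], [0, 0, 0, 0, 0, 0], [0, 0, 0, 0, 0, 0], [0, 0, 0, 0, 0, 0], [0, 0, 0, 0, 0, 0], [0, 0, 0, 0, 0, 0], [0, 0, 0, 0, 0, 0]]
  hand: 1
  squeeze: 50

```text
time: 4.15
ee_pos: [0.4737, -0.3467, 0.0844]
eef_rot: [0.631, 0.776, 0.0, -0.0]
ft_force: [0.6, -0.2, 0.2]
width: 0.0418
grip_force: 0.0
```

Request:
carry_out:
  steps:
    - [[0, 0, 0, 0, 0, 0], [0, 0, 0, 0, 0, 0], [0, 0, 0, 0, 0, 0], [0, 0, 0, 0, 0, 0], [0, 0, 0, 0, 0, 0], [0, 0, 0, 0, 0, 0]]

```text
time: 4.65
ee_pos: [0.4738, -0.3467, 0.0844]
eef_rot: [0.631, 0.776, 0.0, 0.0]
ft_force: [1.6, -1.0, -0.9]
width: 0.0259
grip_force: 50.0
```

Gripped at a width of 25.9 mm, which matches the 26 mm head. Now lift, turn and tilt.

```bash
cat >> h.py <<'E'
H=np.array([.544,-.105,.118]);c,s_=np.cos(np.radians(25)),np.sin(np.radians(25));u=np.array([np.cos(np.radians(2)),np.sin(np.radians(2)),0])
EX=c*u+[0,0,s_];N=-s_*u+[0,0,c];EY=np.cross(N,EX)
L=.0804
MD=tool(-N,-88)
def tcp(x,y,z): return H+x*EX+y*EY+(z+L)*N   # tip at deck coords from hole
E
python3 - <<'E'
from h import *
print(row((.474,-.347,.27),tool(DOWN,11.5)))
p=tcp(.008,.088,.08);print(p,row(p,MD),row(tcp(.008,.088,.01),MD))
print(row([.474,-.25,.30],MD))
E
```

```text
[ -0.032   0.015 -18.561   0.     -0.      0.004]
[ 0.4804 -0.0192  0.2668] [ 31.934   7.319 -18.234  -0.379   0.319   1.71 ] [ 31.433  10.234 -11.89   -0.379   0.319   1.71 ]
[  9.465   1.99  -21.561  -0.379   0.319   1.71 ]
```

Request:
carry_out:
  steps:
    - [[0, 0, -4, 0, 0, 0], [0, 0, -8, 0, 0, 0], [0, 0, -12, 0, 0, 0], [0, 0, -16, 0, 0, 0], [0, 0, -18.6, 0, 0, 0.1], [3, 0.5, -19.5, -0.05, 0.04, 0.21], [6, 1.0, -20.5, -0.08, 0.07, 0.33], [9.5, 2.0, -21.5, -0.1, 0.09, 0.45], [12, 2.5, -21.5, -0.13, 0.11, 0.57], [14, 3, -21.3, -0.15, 0.13, 0.69], [16.5, 3.5, -21, -0.18, 0.15, 0.81], [19, 4, -20.5, -0.2, 0.17, 0.93], [21.5, 4.5, -20, -0.23, 0.19, 1.05], [24, 5.2, -19.5, -0.26, 0.22, 1.17], [26.5, 6, -19, -0.29, 0.24, 1.29], [29, 6.5, -18.6, -0.31, 0.26, 1.41], [31, 7, -18.2, -0.34, 0.28, 1.53], [31.9, 7.3, -18.2, -0.36, 0.3, 1.63], [31.9, 7.3, -18.2, -0.38, 0.32, 1.71], [31.9, 7.3, -18.2, -0.38, 0.32, 1.71]]

```text
time: 6.32
ee_pos: [0.4794, -0.0186, 0.2657]
eef_rot: [0.976, 0.014, 0.217, -0.004]
ft_force: [0.5, -0.8, -1.4]
width: 0.0253
grip_force: 49.9
```

Request:
carry_out:
  steps:
    - [[0, 0, 0, 0, 0, 0], [0, 0, 0, 0, 0, 0], [0, 0, 0, 0, 0, 0]]

```text
time: 6.57
ee_pos: [0.4803, -0.02, 0.2664]
eef_rot: [0.976, 0.017, 0.217, -0.004]
ft_force: [0.6, 0.6, -0.5]
width: 0.0257
grip_force: 49.9
```

```bash
python3 - <<'E'
from h import *
S=r.camera("side")[:,:,::-1];T=r.camera("top")[:,:,::-1]
s=r.read_state();print(s["ee_pos"],s["joint_positions"],s["ft_force"],s["width"],s["grip_force"])
print(row(tcp(.008,.088,.08),MD),row(tcp(.008,.088,.01),MD))
z=R.from_quat(s["eef_rot"]).as_matrix()[:,2]
tip=s["ee_pos"]+L*z;print("tip",tip,proj("side",tip),proj("top",tip),"hole",proj("side",H),proj("top",H))
piv=H-.105*EX+.05*EY;print(proj("top",[piv,piv+.042*N,piv+.137*EX+.017*N]),proj("side",[piv+.042*N,piv+.137*EX+.017*N]))
a=cv2.resize(S[110:260,220:370],(560,560),interpolation=cv2.INTER_CUBIC)
cv2.imwrite("pics/h1.png",a)
E
```

```text
[ 0.4804 -0.0198  0.2664] [-0.2438 -0.3622  0.1411  2.1173  0.0955  0.9485 -1.6747] [ 0.0803 -0.2133 -1.6467] 0.02584210107004536 49.85786355231539
[ 0.02  -0.06  -0.025 -0.    -0.001  0.   ] [ 0.016 -0.059  6.975 -0.    -0.001  0.   ]
tip [ 0.5144 -0.0186  0.1936] [[277.2575 139.8824]] [[204.7768 146.3833]] hole [[296.1323 183.8187]] [[245.6616 140.1176]]
[[225.0307 182.982 ]
 [224.2173 189.2052]
 [223.3381 128.4411]] [[241.9512 180.7025]
 [300.7885 163.6569]]
```

View pics/h1.png

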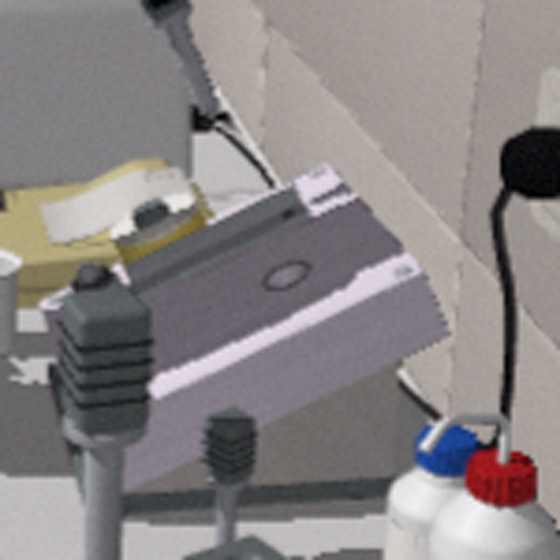

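The tip is seen at crop (212,117), image (276.8,141.3), within about 1.5 px of the prediction. The hole at (287,276) matches as well. The pin is left of the bracket, so I'll lower it.

Request:
carry_out:
  steps:
    - [[0, 0, 3, 0, 0, 0], [0, 0, 5.5, 0, 0, 0], [0, 0, 7.1, 0, 0, 0], [0, 0, 7.1, 0, 0, 0], [0, 0, 7.1, 0, 0, 0]]

```text
time: 7.08
ee_pos: [0.51, -0.0186, 0.2016]
eef_rot: [0.976, 0.017, 0.216, -0.004]
ft_force: [-0.1, -0.8, -0.5]
width: 0.0256
grip_force: 49.9
```

```bash
python3 - <<'E'
from h import *
s=r.read_state();print(s["ee_pos"],s["ft_force"])
print(row(tcp(.008,.088,.009),MD),row(tcp(.005,.03,.009),MD),row(tcp(0,0,.009),MD))
E
```

```text
[ 0.51   -0.0186  0.2016] [-0.1187 -0.7536 -0.4647]
[ 0.076 -0.05  -0.053  0.     0.001  0.   ] [-0.226  5.75  -0.05   0.     0.001  0.   ] [-0.727  8.75  -0.048  0.     0.001  0.   ]
```

Request:
carry_out:
  steps:
    - [[0, 1.5, 0, 0, 0, 0], [-0.1, 3.0, 0, 0, 0, 0], [-0.2, 4.5, 0, 0, 0, 0], [-0.3, 5.7, 0, 0, 0, 0], [-0.4, 6.6, 0, 0, 0, 0], [-0.5, 7.4, 0, 0, 0, 0], [-0.6, 8.1, 0, 0, 0, 0], [-0.7, 8.8, 0, 0, 0, 0], [-0.7, 8.8, 0, 0, 0, 0], [-0.7, 8.8, 0, 0, 0, 0], [-0.7, 8.8, 0, 0, 0, 0]]

```text
time: 8.0
ee_pos: [0.5076, -0.105, 0.201]
eef_rot: [0.976, 0.018, 0.218, -0.005]
ft_force: [0.7, 6.8, -1.2]
width: 0.0255
grip_force: 49.8
```

```bash
python3 - <<'E'
from h import *
S=r.camera("side")[:,:,::-1]
s=r.read_state();print(s["ee_pos"],s["ft_force"],s["torque"],s["width"])
print(row(tcp(0,0,.009),MD))
Q=R.from_quat(s["eef_rot"]).as_matrix()
tip=s["ee_pos"]+L*Q[:,2];print("tip,collar",proj("side",[tip,tip-.066*Q[:,2]]),"hole",proj("side",H))
f=lambda p:((p-[255,110])*7).round()
print(f(proj("side",[tip,H])))
cv2.imwrite("pics/h2.png",cv2.resize(S[110:195,255:340],(595,595),interpolation=cv2.INTER_CUBIC))
E
```

```text
[ 0.5076 -0.105   0.201 ] [ 0.9917  6.4551 -1.5144] [1.8423 0.4918 0.8765] 0.025662813398162457
[-0.211  0.131  0.117 -0.002 -0.003  0.001]
tip,collar [[295.2318 179.2522]
 [283.7537 153.4989]] hole [[296.1323 183.8187]]
[[282. 485.]
 [288. 517.]]
```

View pics/h2.png

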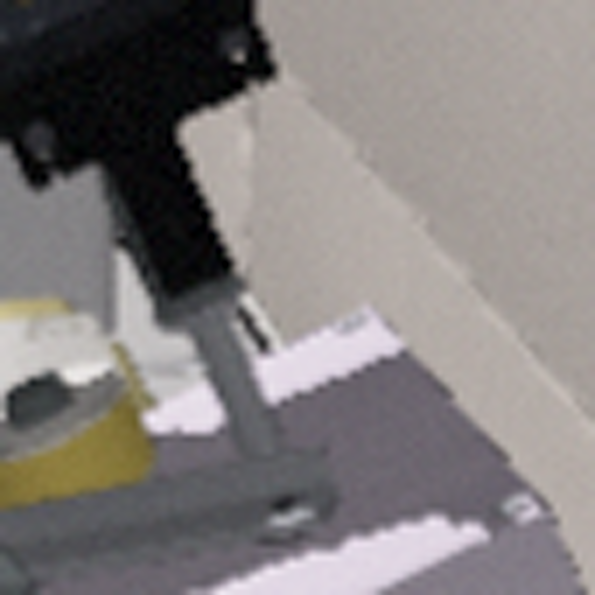

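The bracket has swung with the pin, at 6.8 N on the wrist. The pin's collar at (205,310) and axis match the prediction, and the tip is hidden behind the bracket at about (282,485), over the hole. I'll correct by 2 mm and press in.

Request:
carry_out:
  steps:
    - [[-0.2, 0.15, 0, 0, 0, 0], [-0.2, 0.15, 0.1, 0, 0, 0], [-0.2, 0.15, 0.5, 0, 0, 0], [-0.2, 0.15, 0.9, 0, 0, 0], [-0.2, 0.15, 1.2, 0, 0, 0], [-0.2, 0.15, 1.5, 0, 0, 0], [-0.2, 0.15, 1.5, 0, 0, 0]]

```text
time: 8.63
ee_pos: [0.5137, -0.1067, 0.1878]
eef_rot: [0.975, 0.018, 0.22, -0.004]
ft_force: [5.4, 5.8, -0.4]
width: 0.0255
grip_force: 49.8
```

```bash
python3 - <<'E'
from h import *
s=r.read_state();print(s["ee_pos"],s["ft_force"],s["torque"])
print(row(tcp(0,0,-.036),MD), np.array([EX,EY,N])@s["ft_force"])
E
```

```text
[ 0.5137 -0.1067  0.1878] [ 5.4248  5.7757 -0.3941] [ 1.35   -0.6062  0.6342]
[-0.223 -0.063  3.165 -0.001 -0.007  0.001] [ 4.9296  5.5829 -2.7336]
```

The tip is in the mouth, with the wall pushing up-slope at about 5 N, so the hole is about 2 mm further up than estimated. I'll shift to suit and go down.

Request:
carry_out:
  steps:
    - [[0.2, 0, 0.2, 0, 0, 0], [0.2, 0, 0.6, 0, 0, 0], [0.2, 0, 1.0, 0, 0, 0], [0.2, 0, 1.4, 0, 0, 0], [0.2, 0, 1.4, 0, 0, 0]]

```text
time: 9.05
ee_pos: [0.5207, -0.1065, 0.175]
eef_rot: [0.976, 0.018, 0.219, -0.004]
ft_force: [3.4, 6.5, -1.4]
width: 0.0253
grip_force: 49.8
```

```bash
python3 - <<'E'
from h import *
s=r.read_state();print(s["ee_pos"],s["ft_force"],s["torque"])
print(row(tcp(0,0,-.036),MD), np.array([EX,EY,N])@s["ft_force"])
E
```

```text
[ 0.5207 -0.1065  0.175 ] [ 3.3835  6.4545 -1.4024] [1.2924 0.0501 0.6607]
[-0.299 -0.07   1.711 -0.001 -0.004  0.001] [ 2.6761  6.3324 -2.7953]
```

Going in freely: 19 mm deep, with low axial force.

Request:
carry_out:
  steps:
    - [[0.05, 0, 0.4, 0, 0, 0], [0.05, 0, 0.8, 0, 0, 0], [0.05, 0, 1.2, 0, 0, 0], [0.05, 0, 1.5, 0, 0, 0], [0.05, 0, 1.7, 0, 0, 0], [0.05, 0, 1.8, 0, 0, 0], [0.05, 0, 1.8, 0, 0, 0]]

```text
time: 9.63
ee_pos: [0.5285, -0.1066, 0.1602]
eef_rot: [0.976, 0.017, 0.218, -0.005]
ft_force: [-14.2, 5.6, 19.4]
width: 0.0256
grip_force: 49.9
```

```bash
python3 - <<'E'
from h import *
s=r.read_state();print(s["ee_pos"],s["ft_force"],s["torque"])
print(row(tcp(0,0,-.036),MD), np.array([EX,EY,N])@s["ft_force"])
E
```

```text
[ 0.5285 -0.1066  0.1602] [-14.2354   5.6242  19.4384] [1.438  2.0455 0.7525]
[-0.371 -0.102  0.037 -0.002 -0.004  0.   ] [-4.5009  6.1176 23.5467]
```

Seated: depth is about 36 mm and axial force is 23 N on the bottom. Ease off, open, and retract along the tool axis.

Request:
carry_out:
  steps:
    - [[-0.05, 0, -0.1, 0, 0, 0], [-0.05, 0, -0.1, 0, 0, 0], [-0.05, 0, -0.1, 0, 0, 0], [-0.05, 0, -0.1, 0, 0, 0], [-0.05, 0, -0.1, 0, 0, 0], [-0.05, 0, -0.1, 0, 0, 0], [-0.05, 0, -0.1, 0, 0, 0], [-0.05, 0, -0.1, 0, 0, 0]]
  hand: -1

```text
time: 10.3
ee_pos: [0.5265, -0.1076, 0.1574]
eef_rot: [0.976, 0.017, 0.217, -0.004]
ft_force: [-0.4, -0.0, -0.5]
width: 0.0712
grip_force: 0.0
```

Request:
carry_out:
  steps:
    - [[0, 0, 0, 0, 0, 0], [0, 0, 0, 0, 0, 0], [0, 0, -2, 0, 0, 0], [0, 0, -5, 0, 0, 0], [0, 0, -8, 0, 0, 0], [0, 0, -11, 0, 0, 0], [0, 0, -14, 0, 0, 0], [-3, 0, -16, 0, 0, 0], [-6, 0, -16, 0, 0, 0], [-6, 0, -16, 0, 0, 0], [-6, 0, -16, 0, 0, 0]]

```text
time: 11.22
ee_pos: [0.4033, -0.1117, 0.2766]
eef_rot: [0.976, 0.017, 0.217, -0.004]
ft_force: [0.2, -0.3, -1.1]
width: 0.0872
grip_force: 0.0
```

```bash
python3 - <<'E'
from h import *
S=r.camera("side")[:,:,::-1];T=r.camera("top")[:,:,::-1]
s=r.read_state();print(s["ee_pos"],s["ft_force"],s["width"])
a=cv2.resize(S[120:220,230:330],(400,400),interpolation=cv2.INTER_CUBIC);b=cv2.resize(S[60:310,150:400],(400,400),interpolation=cv2.INTER_AREA)
cv2.imwrite("pics/f1.png",np.hstack([a,b]))
cv2.imwrite("pics/f2.png",cv2.resize(T[90:290,140:380],(720,600),interpolation=cv2.INTER_CUBIC))
f=lambda p:((p-[230,120])*4).round()
print("collar underside/head top expected",f(proj("side",[H+.002*EX+.03*N,H+.002*EX+.08*N])))
E
```

```text
[ 0.4038 -0.1125  0.2767] [-0.2221 -0.2271 -0.3652] 0.08695660653340885
collar underside/head top expected [[248. 208.]
 [213. 129.]]
```

View pics/f1.png

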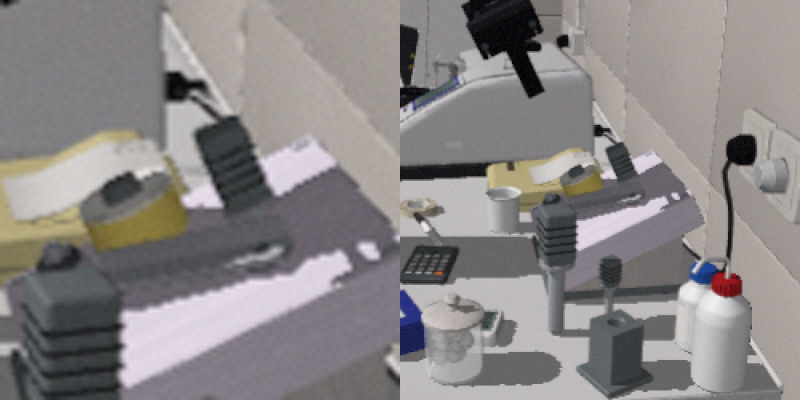

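The left half shows the pin in the hole, with its head top at (220,122) and collar at about (250,208), where a fully seated pin should be. The bracket lies against it, well clear of the roll. The right half shows the stand empty and the beaker, timer and bottles in place.

```bash
python3 -c "
from bench import r
print(r.close_job())"
```

```text
the job is handed in; nothing more can be done
None
```

The pin is fully home in the deck hole with the bracket resting against it, clear of the roll; the gripper let go, the beaker, timer and bottle stayed where they were, and I handed the job in at about 11 s.

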